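# Sort the last chopsticks and hold the fresh one over its slot

### The job

Of the two lacquered chopsticks on the rest in the middle, first lay the short one, centred and fully seated, in the free middle slot of the rack of short chopsticks and let go of it. Then carry the long one over the splash board and finish while holding it, still, about a finger's breadth (15 to 20 mm) above where it would lie in the free middle slot of the rack of long ones, centred and lined up with the slot, so that I can compare its fresh lacquer with its neighbours: it must not touch the racks or the sticks in them, and you must not put it down or let go. Leave the other sticks, the bowls, tub and brush where they are and do not knock the splash boards.

Things in the scene. Friction and masses are not known exactly. Their poses are not given: they have to be found in the camera images.
- short_stick_center (a point): Centre (half-way along and up) of the loose short chopstick: 180 mm long, 10 mm square, about 12 g, red lacquer, orange from 12 percent of its length past the centre to its +x tip. x along the stick, z up. It starts on the rest, centre 60 mm above the table, 64 mm beside the other stick, which looks alike but for its length; they may have swapped places. Its middle is free underneath for 45 mm.
- long_stick_center (a point): Centre (half-way along and up) of the loose long chopstick: 240 mm long, 10 mm square, about 16 g, red lacquer, orange from 12 percent of its length past the centre to its +x tip. x along the stick, z up. It starts on the rest, centre 60 mm above the table, 64 mm beside the other stick, which looks alike but for its length; they may have swapped places. Its middle is free underneath for 45 mm.
- short_slot (a point): Free middle slot of the short rack: the point where the centre of a short stick is when it lies seated and centred, 60 mm above the table. x along the slot, y across, z up. A 10 mm stick has 3 mm of play each side between the ridges; neighbour sticks lie at y = -55 and +55 mm.
- long_slot (a point): Free middle slot of the long rack: the point where the centre of a long stick is when it lies seated and centred, 60 mm above the table. x along the slot, y across, z up. A 10 mm stick has 3 mm of play each side between the ridges; neighbour sticks lie at y = -55 and +55 mm.
- short_rack: Drying rack of the short chopsticks, fixed, light wood: 10 mm base plate and two upright bars (16 mm thick, 160 mm long along y, tops at 55 mm) at x = +-55 mm. Three slots at y = -55, 0, +55 mm; only the middle one is free. Roof-shaped ridges (7 mm high, 14 mm wide at the foot) stand on the bars 15 mm either side of each slot's middle. Origin: centre of the underside.
- long_rack: Drying rack of the long chopsticks, fixed, light wood: 10 mm base plate and two upright bars (16 mm thick, 160 mm long along y, tops at 55 mm) at x = +-75 mm. Three slots at y = -55, 0, +55 mm; only the middle one is free. Roof-shaped ridges (7 mm high, 14 mm wide at the foot) stand on the bars 15 mm either side of each slot's middle. Origin: centre of the underside.
- rest: Start rest, fixed: two light-wood bars 100 mm apart (at x = +-50 mm), 110 mm long across, 16 mm thick, flat tops at 55 mm, on a 10 mm plate. Origin at the centre of its underside, x along the sticks.
- board_left: Plywood splash board, fixed, standing on edge left (+y) of the start rest, between it and a rack: 300 mm long (its x), 12 mm thick, 75 mm high. Origin at the middle of its underside.
- board_right: Plywood splash board, fixed, standing on edge right (-y) of the start rest, between it and a rack: 300 mm long (its x), 12 mm thick, 75 mm high. Origin at the middle of its underside.
- long_mate0_center (a point): Centre of a long chopstick (240 mm, 10 mm square) that already lies loose in an outer slot of the long rack. x along the stick. To be left alone.
- long_mate1_center (a point): Centre of a long chopstick (240 mm, 10 mm square) that already lies loose in an outer slot of the long rack. x along the stick. To be left alone.
- short_mate0_center (a point): Centre of a short chopstick (180 mm, 10 mm square) that already lies loose in an outer slot of the short rack. x along the stick. To be left alone.
- short_mate1_center (a point): Centre of a short chopstick (180 mm, 10 mm square) that already lies loose in an outer slot of the short rack. x along the stick. To be left alone.
- bowl_a: Empty white lacquer bowl, 76 mm across, 50 mm high, loose, beyond the start rest. Origin at the centre of its underside. To be left alone.
- bowl_b: Empty white lacquer bowl, 76 mm across, 50 mm high, loose, beyond the start rest. Origin at the centre of its underside. To be left alone.
- tub: White lidded tub, 64 mm across, 75 mm high, loose. Origin at the centre of its underside. To be left alone.
- brush: Loose brush, 190 mm long, lying on the table. Its x runs from the handle to the bristles, origin on its underside. To be left alone.
There are look-alikes about, which are no part of the job. Leave any white look-alike of the part that bears short_stick_center alone.

How it is judged (in metres and radians):
On the way:
1. the short stick lies seated and released in the free slot of the short rack, the long one not yet taken from the rest (x of short_stick_center in the frame of short_slot between -0.02 and 0.02 m and y of short_stick_center in the frame of short_slot between -0.007 and 0.007 m and z of short_stick_center in the frame of short_slot between -0.005 and 0.005 m and angle between the x axis of short_stick_center and the x axis of short_slot, either way round below 0.08 rad and linear speed of short_stick below 0.03 m/s and contact force between short_stick and the fingers below 0.1 N and distance of long_stick_center from where it was at the start of the episode below 0.03 m), for 0.2 s.
At the end, for the whole second after the job is handed in: Short stick at rest, released, in the short rack's middle slot (20 mm along, 7 across, 5 in height, 0.08 rad); long stick held still by the fingers 6 to 34 mm above its seated place in the long rack's middle slot (20 mm along, 9 across, 0.09 rad), not touching the rack (x of short_stick_center in the frame of short_slot between -0.02 and 0.02 m and y of short_stick_center in the frame of short_slot between -0.007 and 0.007 m and z of short_stick_center in the frame of short_slot between -0.005 and 0.005 m and angle between the x axis of short_stick_center and the x axis of short_slot, either way round below 0.08 rad and linear speed of each of short_stick, long_stick below 0.03 m/s and contact force between short_stick and the fingers below 0.1 N and x of long_stick_center in the frame of long_slot between -0.02 and 0.02 m and y of long_stick_center in the frame of long_slot between -0.009 and 0.009 m and z of long_stick_center in the frame of long_slot between 0.006 and 0.034 m and angle between the x axis of long_stick_center and the x axis of long_slot, either way round below 0.09 rad and contact force between long_stick and the fingers above 0.5 N and contact force between long_stick and long_rack below 0.05 N); the arm keeps its last pose, push and grip.
It fails at once if a stick already in a rack is shifted by more than 15 mm (distance of any of long_mate0_center, long_mate1_center, short_mate0_center, short_mate1_center from where it was at the start of the episode above 0.015 m).
It fails at once if a bowl, the tub or the brush is shifted by more than 30 mm (distance of any of bowl_a, bowl_b, tub, brush from where it was at the start of the episode above 0.03 m).
It fails at once if a splash board is knocked (more than 2 N) (contact force between any of board_left, board_right and anything else above 2 N).
It fails at once if the long stick touches either drying rack or a stick lying in one (more than 0.5 N) (contact force between long_stick and long_rack above 0.5 N or contact force between long_stick and short_rack above 0.5 N or contact force between long_stick and long_mate0 above 0.5 N or contact force between long_stick and long_mate1 above 0.5 N or contact force between long_stick and short_mate0 above 0.5 N or contact force between long_stick and short_mate1 above 0.5 N).
It also fails if it takes over 61 s, if anything falls off the work surface, if the arm or the gripper's body presses on something with over 40 N, if the wrist force passes 120 N, or if a joint passes its speed limit or range.

### The arm

A 7-joint arm with a two-finger parallel gripper is mounted at the origin on the work surface. World frame = base frame: x ahead of the robot, y to its left, z up, the work surface at z = 0. Lengths are in mm, angles in rad, forces in N, time in s.
With the tool pointing down it reaches from about 350 to 900 mm from the base axis. Payload 19.9 kg.
Tool frame: the origin (TCP) lies at the very end of the fingers, on their centre line; the grasp point (between the pads) lies 19 mm behind it; z points along the fingers, y is the direction in which the jaws open and shut (so a half turn about z gives the same grasp; the last joint's range is limited). The gripper opens to 94 mm and grips with 3 to 60 N. Pads are 16 mm wide; open, the fingers measure 119 mm over their backs; the gripper's body (75 mm by 177 mm) begins 78 mm behind the grasp point.
Start: joints at [-1.264, 0.417, -0.01, 1.614, 0.005, 1.111, -0.053], TCP at [213.008, 587.56, 205.425] pointing down, gripper open.
Joint ranges: [-2.81, 2.81], [-0.39, 2.02], [-1.27, 1.25], [0.06, 2.57], [-1.19, 4.33], [0.19, 2], [-2.82, 2.82]. Speed limits (rad/s): [1.89, 1.89, 2.39, 2.39, 3.01, 3.01, 3.01].

### API

Orientations are given as a unit quaternion [w, x, y, z].
In Python, from cell import manip gives the robot as it stands.
- The arm moves only by the shell command python3 -m handwheel 'ROWS'. ROWS is JSON, a list of rows, each a list of 5 numbers: the gripper command: -1 is fully open, 1 is shut, values between are in proportion, then the shift along the world's x, y, z in mm, then the turn about the world's z in degrees. A call has 1 to 5 rows; each row is the pose to reach, as a shift and turn from the pose measured when the call began; what a row does not reach only later rows make up. A row lasts 1/12 s, in which the tool goes at most 41.7 mm and 7.16 degrees, less where a joint would pass 70% of its speed; a pose out of reach is approached as far as the arm can. A call with a gripper value outside its range is refused whole. The fingers move at their own pace and stop on an object; the grip force is fixed at half the most. Time passes only in rows, so rows that repeat a pose let the fingers close. It gives the time, the measured TCP pose, the force and the opening at its end, in the units of the state.
- manip.get_obs(): the state, without advancing time (a new reading comes with each control period).
- manip.capture(name): name is "scene" or "top" or "wrist"; returns the picture (400x640x3 uint8, blue, green, red); there is no depth.
- manip.get_calibration(name): a dict with "K" (3x3 intrinsics, pixels), "R" (3x3) and "t" (3): a world point X has camera coordinates R X + t. Camera axes: x right, y down, z forward; pixel columns grow to the right and rows downward; lengths in mm; the calibration is good to about 2 mm. A picture is of the moment at which its call begins: read the wrist's pose just before it. get_calibration takes no time and is no camera call; for the wrist camera it gives the pose at the moment of the call.
- manip.sign_off(): hands the job in, once; it reports no verdict.
Trained networks look in the newest picture that a camera, given by its name, has taken for a name from the list of things; names that differ only in an ending like _2 or _b are one class to them, and where a whole thing is asked for, a point or a joint stands for the part that bears it (a point fixed in the world has none). Each returns a list of dicts, best first, with "score" (0 to 1); they miss things now and then, are a little off and sometimes report something else, mostly with a low value. They report only what shows in the picture. A call takes as long as a camera call. They do not tell look-alikes from the thing itself.
- manip.boxes_of(label, camera): "centre" ([x, y, z] in mm, in world coordinates, good to about 4 mm: the middle of the surface that is visible of it).
- manip.regions_of(label, camera): "pixels" (400x640 bool, what is visible of it).
The state is a dict: "time_s": time; "joint_positions": joint angles; "joint_vel": joint speeds; "tau": joint torques, N m; "position": TCP position; "eef_rot": TCP orientation; "wrist_force": force on the tool from outside, world axes, zero at the start; "torque": the same for the moment, N m; "gripper_width": opening from 0.0 (shut) to 1.0 (fully open).
Only numpy, scipy, OpenCV 4.12 (cv2) and the standard library are available. Lean on these libraries where they do the work, as an engineer would, in place of code of your own. Each camera call takes 0.05 s, during which the arm holds its last target.

## Working session

There is one attempt and no reset: what is moved stays moved. The work goes in short steps, Python scripts to look and compute and a shell command to move; the robot and the scene stay as the last step left them, time stands still between calls to the robot, and variables do not carry over. Pictures are saved under pics/ and viewed, and the job is handed in when it is done.

```bash
mkdir -p pics; ls; python3 - <<'E'
from cell import manip
import cv2
o=manip.get_obs();print(o)
for c in ["scene","top","wrist"]:
    im=manip.capture(c);cv2.imwrite(f"pics/{c}0.png",im)
    k=manip.get_calibration(c);print(c,k)
E
```

```text
pics
{'time_s': 0.0, 'joint_positions': array([-1.26450706,  0.41798594, -0.01027844,  1.6141779 ,  0.00470839,
        1.11071262, -0.05302385]), 'joint_vel': array([-0.00119077, -0.00086138, -0.00020409, -0.00181864, -0.00093953,
        0.00083017,  0.00123688]), 'tau': array([ 9.36454817e-04, -8.51257753e+01,  6.39257804e-01, -4.25984144e+01,
       -4.88830218e-02,  1.87495037e-02,  1.22603969e-04]), 'position': array([212.90970474, 587.20578904, 204.81637878]), 'eef_rot': array([-5.41372710e-05,  1.73036413e-01,  9.84915226e-01, -6.27997153e-04]), 'wrist_force': array([0.03717464, 0.34422387, 0.38951408]), 'torque': array([-0.02627698, -0.0261389 ,  0.00271239]), 'gripper_width': 1.0010616250381974}
scene {'K': array([[489.65526452,   0.        , 318.20162996],
       [  0.        , 489.65526452, 196.95647985],
       [  0.        ,   0.        ,   1.        ]]), 'R': array([[-0.79231089,  0.61011493, -0.001797  ],
       [ 0.39226062,  0.50713937, -0.76742509],
       [-0.46730618, -0.60874414, -0.64113611]]), 't': array([ 425.5781465 , -163.97780455, 1656.55169897])}
top {'K': array([[484.157996  ,   0.        , 314.17932899],
       [  0.        , 484.157996  , 203.51429232],
       [  0.        ,   0.        ,   1.        ]]), 'R': array([[ 0.02740344, -0.99939634, -0.02135426],
       [-0.99653853, -0.02563535, -0.07908084],
       [ 0.07848567,  0.02344742, -0.99663946]]), 't': array([  -3.98111487,  532.95729687, 1120.88354589])}
wrist {'K': array([[335.93472171,   0.        , 318.96283005],
       [  0.        , 335.93472171, 199.30742835],
       [  0.        ,   0.        ,   1.        ]]), 'R': array([[ 0.3407963 ,  0.94013653, -0.00109014],
       [ 0.9024209 , -0.32679893,  0.28078279],
       [ 0.2636179 , -0.0966735 , -0.95977072]]), 't': array([-624.48983968,  -28.78301721,  392.65884692])}
```

View pics/top0.png

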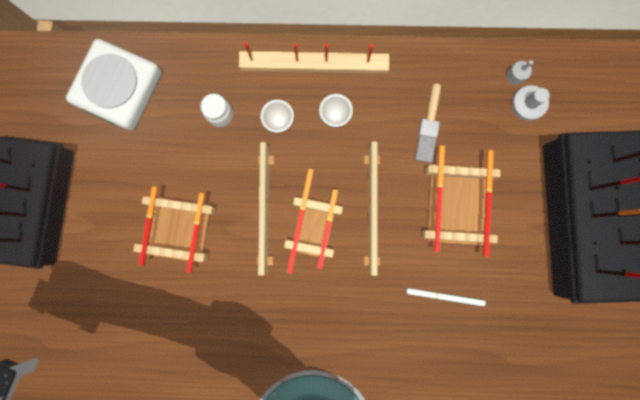

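View pics/scene0.png

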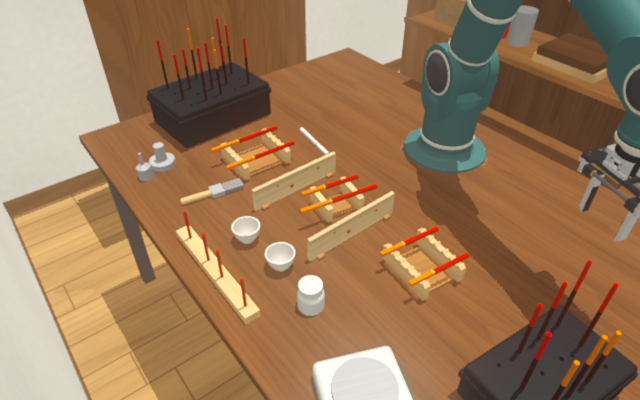

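View pics/wrist0.png

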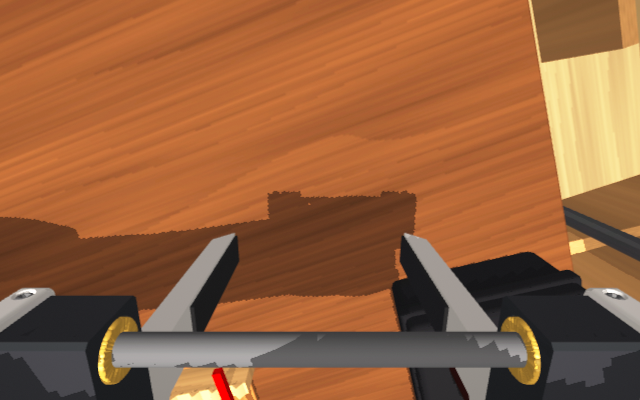

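The top view shows the short rack on the left (+y, about (173,228)) and the long rack on the right (about (464,205)). On the rest there are two sticks: the left one, (310,170)-(291,272), looks long, and the right one, (336,192)-(321,268), looks short. A white look-alike lies at (445,297). Next I'll measure them.

```bash
cat > h.py <<'E'
from cell import manip
import numpy as np, cv2
def back(c,px,z):
    k=manip.get_calibration(c);K,R,t=[np.array(k[a]) for a in("K","R","t")]
    C=-R.T@t; d=R.T@np.linalg.inv(K)@np.array([px[0],px[1],1.]); return C+d*(z-C[2])/d[2]
def proj(c,X,k=None):
    k=k or manip.get_calibration(c);K,R,t=[np.array(k[a]) for a in("K","R","t")]
    X=np.atleast_2d(X);p=(K@(R@X.T+t[:,None]));return (p[:2]/p[2]).T
E
python3 - <<'E'
from h import *
for c in ["top","scene"]:
    im=manip.capture(c)
    for n in ["short_stick_center","long_stick_center","short_mate0_center","long_mate0_center","short_rack","long_rack","rest","board_left","board_right"]:
        print(c,n)
        for b in manip.boxes_of(n,c)[:5]: print("   ",round(b["score"],2),np.round(b["centre"],1))
im=cv2.imread("pics/top0.png")
cv2.imwrite("pics/rest_zoom.png",cv2.resize(im[130:290,240:400],None,fx=3.7,fy=3.7,interpolation=cv2.INTER_CUBIC))
print(manip.get_obs()["time_s"])
E
```

```text
top short_stick_center
    0.89 [473.2 -22.5  63.2]
    0.85 [ 325.6 -306.4   10.7]
top long_stick_center
    0.61 [490.3  37.5  64.1]
top short_mate0_center
    0.85 [461.8 280.7  64.1]
top long_mate0_center
    0.56 [ 537.4 -383.4   65.8]
top short_rack
    0.6 [468.6 332.4  11.2]
top long_rack
    0.8 [ 539.5 -332.8    7.8]
    0.44 [474.6 -23.1  66.7]
    0.43 [516.  121.9  75.8]
top rest
    0.96 [481.1   5.4   6.7]
top board_left
    0.67 [516.5 122.3  75.3]
    0.23 [759.7 -38.2  22.3]
top board_right
    0.8 [ 519.4 -122.4   75.4]
    0.27 [474.1 -20.8  64.1]
scene short_stick_center
    0.59 [ 325.3 -294.8    9.6]
    0.55 [477.4 -21.6  67. ]
scene long_stick_center
    0.91 [501.1  40.1  65.6]
scene short_mate0_center
    0.6 [464.6 275.4  62.9]
scene long_mate0_center
    0.55 [ 544.  -381.    63.8]
scene short_rack
    0.74 [454.2 335.4  23.3]
    0.7 [727.2  91.7  35.7]
scene long_rack
    0.92 [ 535.4 -309.5   12.1]
    0.66 [532.9 131.5  47.1]
scene rest
    0.62 [475.9  27.4  21.3]
scene board_left
    0.6 [534.1 133.4  43.7]
scene board_right
    0.73 [ 535.5 -121.6   45.7]
    0.46 [497.6  40.7  64.1]
1.15
```

View pics/rest_zoom.png

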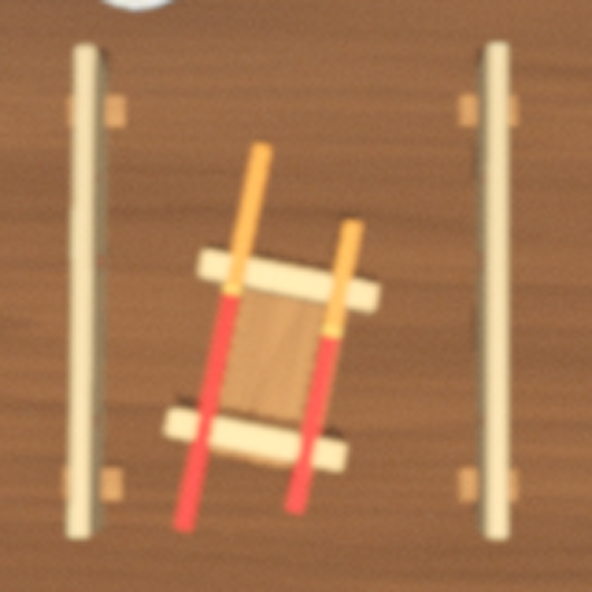

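The crop shows the left stick at (262,145)-(183,530) and the right one at (352,222)-(295,513). The right one is shorter, is red and orange, and lies on the rest, so it is the short stick. The white stick at about (325,-306) mm is the look-alike, and I'll leave it alone.

```bash
python3 - <<'E'
from h import *
im=cv2.imread("pics/top0.png");hsv=cv2.cvtColor(im,cv2.COLOR_BGR2HSV)
for p in [(316,235),(340,150),(306,190),(296,250),(330,205),(175,205),(264,200),(173,225)]: print(p,hsv[p[1],p[0]])
m=((hsv[...,1]>165)&(hsv[...,2]>185)&((hsv[...,0]<22)|(hsv[...,0]>172))).astype(np.uint8)
n,l,s,c=cv2.connectedComponentsWithStats(m)
for i in range(1,n):
    x,y,w,h,a=s[i]
    if a<150 or not(100<x<500):continue
    ys,xs=np.where(l==i);P=np.stack([xs,ys],1).astype(float)
    W=np.array([back("top",p,65)[:2] for p in P])
    mu=W.mean(0);u=np.linalg.svd(W-mu,full_matrices=False)[2][0]
    if u[0]<0:u=-u
    t=(W-mu)@u;v=(W-mu)@[-u[1],u[0]]
    print(s[i],"mid",np.round(mu+u*(t.max()+t.min())/2,1),"len",round(np.ptp(t),1),"wid",round(v.std()*12**.5,1),"ang",round(np.degrees(np.arctan2(u[1],u[0])),2))
for n,(x0,x1,y0,y1) in {"sr":(120,230,170,280),"lr":(410,520,140,270)}.items():
    cv2.imwrite(f"pics/{n}.png",cv2.resize(im[y0:y1,x0:x1],None,fx=5,fy=4.6 if n=='lr' else 5,interpolation=cv2.INTER_CUBIC))
E
```

```text
(316, 235) [ 15 136 219]
(340, 150) [ 12 137 155]
(306, 190) [ 18 160 255]
(296, 250) [  9 143 238]
(330, 205) [ 18 131 254]
(175, 205) [ 22  75 255]
(264, 200) [ 20  80 219]
(173, 225) [ 15 136 203]
[437 145   8  39 183] mid [ 626.9 -275.1] len 87.9 wid 12.0 ang -3.6
[486 150   8  39 222] mid [ 618.  -385.4] len 87.7 wid 13.7 ang -2.83
[147 186  10  30 161] mid [527.2 380.4] len 66.9 wid 13.5 ang -6.07
[434 187   9  65 333] mid [ 502.  -269.9] len 144.8 wid 11.9 ang -2.21
[484 192   8  65 380] mid [ 493.7 -380.7] len 144.5 wid 13.2 ang -2.39
[138 217  14  49 256] mid [433.9 392.4] len 109.7 wid 12.5 ang -6.9
[186 224  13  49 248] mid [421.8 282.4] len 110.1 wid 11.9 ang -7.54
```

```bash
cat > fit.py <<'E'
from h import *
from scipy.optimize import minimize
UP=4
def masks(im):
    b=cv2.resize(im,None,fx=UP,fy=UP,interpolation=cv2.INTER_LINEAR)
    h,s,v=[a.astype(int) for a in cv2.split(cv2.cvtColor(b,cv2.COLOR_BGR2HSV))]
    st=(((h<8)|(h>172))&(s>140)&(v>110))|((h>=8)&(h<=21)&(s>128)&(v>=236))|((h<8)&(s>150)&(v>180))
    wood=(s<115)&(v>185)&(h>14)&(h<30)
    return st.astype(np.uint8),wood.astype(np.uint8)
def box(x,y,yaw,cx,cy,z0,z1,lx,ly):
    c,s=np.cos(yaw),np.sin(yaw)
    return np.array([[x+c*(cx+a*lx/2)-s*(cy+b*ly/2),y+s*(cx+a*lx/2)+c*(cy+b*ly/2),z] for a in(-1,1) for b in(-1,1) for z in(z0,z1)])
def draw(img,c,k,P,val=1):
    p=(proj(c,P,k)+.5)*UP-.5
    cv2.fillConvexPoly(img,cv2.convexHull(np.round(p*16).astype(np.int32)),val,shift=4)
def fit(c,mask,boxes,ign,p0,margin=25):
    k=manip.get_calibration(c)
    roi=np.zeros_like(mask)
    for b in boxes: draw(roi,c,k,box(*p0,*b))
    roi=cv2.dilate(roi,np.ones((margin*2+1,)*2,np.uint8))
    ok=(roi>0)&(ign==0)
    def cost(q):
        im=np.zeros_like(mask)
        for b in boxes: draw(im,c,k,box(q[0],q[1],q[2]/100,*b))
        return 1-((im&mask)[ok].sum()/max(1,((im|mask)[ok]).sum()))
    q=np.array([p0[0],p0[1],p0[2]*100])
    sim=np.array([q,q+[8,0,0],q+[0,8,0],q+[0,0,6]])
    r=minimize(cost,q,method="Nelder-Mead",options=dict(initial_simplex=sim,xatol=.05,fatol=1e-5))
    return r.x[0],r.x[1],r.x[2]/100,1-r.fun
def stick(L,z=60): return [(0,0,z-5,z+5,L,10)]
def bars(sx,ly): return [(s*sx,0,30,56,16,ly) for s in(-1,1)]
E
python3 - <<'E'
from fit import *
for c in ["top","scene"]:
    im=cv2.imread(f"pics/{c}0.png");st,wd=masks(im);Z=np.zeros_like(st)
    cv2.imwrite(f"pics/{c}_m.png",cv2.resize(np.dstack([wd*255,Z,st*255]),None,fx=.3,fy=.3))
    a={"short":(474,-22,-.18,180),"long":(495,38,-.18,240),"sm0":(463,279,-.12,180),"sm1":(475,388,-.12,180),"lm0":(545,-272,-.04,240),"lm1":(537,-383,-.04,240)}
    for n,(x,y,w,L) in a.items():
        r=fit(c,st,stick(L),Z,(x,y,w));r2=fit(c,st,stick(180 if L==240 else 240),Z,(x,y,w))
        print(c,n,np.round(r,3),np.degrees(r[2]).round(2),"other len IoU",round(r2[3],2))
    ig=cv2.dilate(st,np.ones((9,9),np.uint8))
    for n,p,b in [("srack",(468,334,-.12),bars(55,160)),("lrack",(541,-327,-.04),bars(75,160)),("rest",(482,7,-.18),bars(50,110)),("bl",(518,122,0),[(0,0,0,75,300,12)]),("br",(519,-122,0),[(0,0,0,75,300,12)])]:
        print(c,n,np.round(fit(c,wd,b,ig,p),3))
E
```

```text
top short [ 4.72359e+02 -2.13220e+01 -1.78000e-01  8.40000e-01] -10.22 other len IoU 0.64
top long [ 4.89381e+02  4.15890e+01 -1.75000e-01  8.17000e-01] -10.05 other len IoU 0.74
top sm0 [ 4.55992e+02  2.78884e+02 -1.19000e-01  8.13000e-01] -6.8 other len IoU 0.62
top sm1 [ 4.68844e+02  3.89509e+02 -1.14000e-01  7.93000e-01] -6.52 other len IoU 0.6
top lm0 [ 5.48458e+02 -2.72892e+02 -4.10000e-02  8.30000e-01] -2.37 other len IoU 0.78
top lm1 [ 5.40045e+02 -3.84367e+02 -4.60000e-02  8.15000e-01] -2.65 other len IoU 0.77
top srack [ 4.64593e+02  3.36251e+02 -1.21000e-01  9.02000e-01]
top lrack [ 5.40404e+02 -3.29553e+02 -4.50000e-02  8.95000e-01]
top rest [ 4.77562e+02  1.13280e+01 -1.69000e-01  8.59000e-01]
top bl [5.16424e+02 1.28605e+02 2.20000e-02 6.88000e-01]
top br [ 5.22900e+02 -1.28192e+02  1.70000e-02  7.54000e-01]
scene short [ 4.71666e+02 -2.42760e+01 -1.85000e-01  6.93000e-01] -10.59 other len IoU 0.52
scene long [ 4.88978e+02  3.77500e+01 -1.80000e-01  6.87000e-01] -10.29 other len IoU 0.65
scene sm0 [ 4.56076e+02  2.75463e+02 -1.18000e-01  7.25000e-01] -6.77 other len IoU 0.55
scene sm1 [ 4.66245e+02  3.84769e+02 -1.21000e-01  7.58000e-01] -6.92 other len IoU 0.57
scene lm0 [ 5.50446e+02 -2.77165e+02 -4.90000e-02  6.67000e-01] -2.78 other len IoU 0.6
scene lm1 [ 5.39089e+02 -3.85427e+02 -4.30000e-02  6.74000e-01] -2.45 other len IoU 0.67
scene srack [ 4.52241e+02  3.21119e+02 -1.50000e-01  4.37000e-01]
scene lrack [ 5.28055e+02 -3.52108e+02 -8.30000e-02  4.34000e-01]
scene rest [ 4.65161e+02 -6.08100e+00 -2.56000e-01  3.65000e-01]
scene bl [5.11401e+02 1.17583e+02 5.60000e-02 2.17000e-01]
scene br [ 4.72920e+02 -2.05346e+02  1.60000e-02  3.55000e-01]
```

View pics/top_m.png

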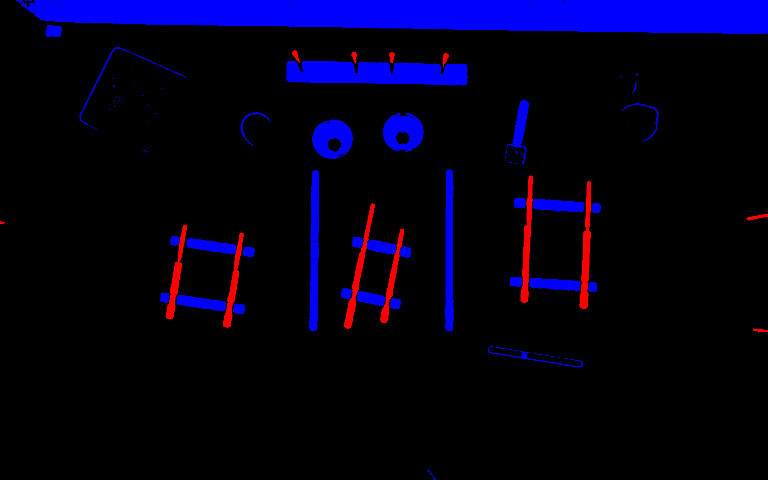

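The sticks are confirmed: the right one fits 180 mm and the left one 240 mm, and they are 65 mm apart (64 mm given). Next I'll move above the short stick.

```bash
python3 -m handwheel '[[-1,16,-37,0,2],[-1,32,-74,0,4],[-1,48,-111,0,6],[-1,64,-148,0,8],[-1,80,-185,0,9.6]]'; python3 -m handwheel '[[-1,16,-37,0,0],[-1,32,-74,0,0],[-1,48,-111,0,0],[-1,64,-148,0,0],[-1,80,-185,0,0]]'; python3 -m handwheel '[[0.15,16,-37,0,0],[0.15,32,-74,0,0],[0.15,48,-111,0,0],[0.15,64,-148,0,0],[0.15,80,-185,0,0]]'
```

```text
time_s: 1.57
position: [293.4, 400.7, 205.5]
eef_rot: [0.0, 0.089, 0.996, 0.0]
wrist_force: [0.1, 0.3, 0.1]
gripper_width: 1.002
time_s: 1.98
position: [373.8, 213.9, 205.8]
eef_rot: [0.0, 0.089, 0.996, 0.0]
wrist_force: [0.3, 1.0, 0.4]
gripper_width: 1.0
time_s: 2.4
position: [454.2, 26.9, 206.2]
eef_rot: [0.001, 0.089, 0.996, 0.001]
wrist_force: [1.4, 1.6, -0.7]
gripper_width: 0.682
```

```bash
python3 -m handwheel '[[0.15,9,-25,-20,0],[0.15,18,-49.5,-40,0],[0.15,18,-49.5,-56,0],[0.15,18,-49.5,-56,0],[0.15,18,-49.5,-56,0]]'; cat > look.py <<'E'
import sys
from fit import *
tag=sys.argv[1]
o=manip.get_obs();print(o["time_s"],o["position"].round(1),o["gripper_width"].round(3),np.round(o["eef_rot"],4))
im=manip.capture("wrist");k=manip.get_calibration("wrist")
cv2.imwrite(f"pics/{tag}.png",im)
import pickle;pickle.dump((im,k,o),open(f"{tag}.pkl","wb"))
E
python3 look.py w1
```

```text
time_s: 2.82
position: [471.8, -22.4, 150.1]
eef_rot: [0.0, 0.089, 0.996, 0.001]
wrist_force: [0.4, 0.4, 0.2]
gripper_width: 0.428Traceback (most recent call last):
  File "look.py", line 4, in <module>
    o=manip.get_obs();print(o["time_s"],o["position"].round(1),o["gripper_width"].round(3),np.round(o["eef_rot"],4))
                                                               ^^^^^^^^^^^^^^^^^^^^^^^^
AttributeError: 'float' object has no attribute 'round'
```

```bash
sed -i 's/o\["gripper_width"\].round(3)/round(o["gripper_width"],3)/' look.py; python3 look.py w1
```

```text
2.8167 [471.8 -22.4 150.1] 0.428 [0.00e+00 8.90e-02 9.96e-01 5.00e-04]
```

View pics/w1.png

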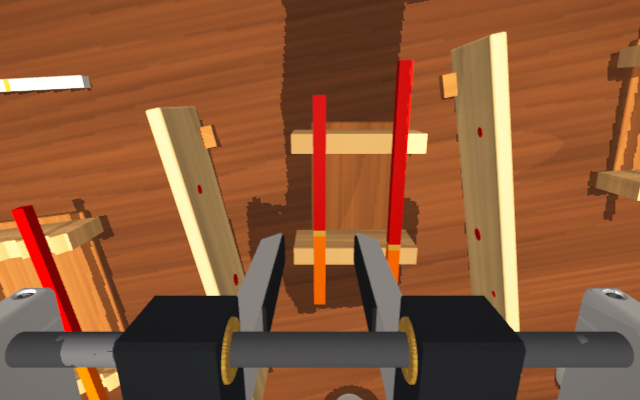

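The wrist view shows the short stick (319,95)-(319,303) midway between the fingertips (281,235) and (360,235). The long stick is on the right at (405,60)-(393,280).

```bash
cat > wf.py <<'E'
import sys,pickle
from fit import *
import fit as F, h
def load(tag):
    im,k,o=pickle.load(open(f"{tag}.pkl","rb"))
    manip_get=manip.get_calibration
    h.manip=F.manip=type("M",(),{"get_calibration":staticmethod(lambda c:k)})
    b=cv2.resize(im,None,fx=UP,fy=UP,interpolation=cv2.INTER_LINEAR)
    hh,s,v=[a.astype(int) for a in cv2.split(cv2.cvtColor(b,cv2.COLOR_BGR2HSV))]
    st=(((hh<5)|(hh>174))&(s>215)&(v>90))|((hh>=5)&(hh<=20)&(s>215)&(v>195))
    st=cv2.morphologyEx(st.astype(np.uint8),cv2.MORPH_OPEN,np.ones((5,5),np.uint8))
    return im,k,o,st,(hh,s,v)
E
python3 - <<'E'
from wf import *
im,k,o,st,(hh,s,v)=load("w1")
for p in [(319,150),(319,260),(319,295),(300,60),(350,170),(250,100),(360,142),(330,250)]: print(p,im[p[1],p[0]],cv2.cvtColor(im,cv2.COLOR_BGR2HSV)[p[1],p[0]])
cv2.imwrite("pics/w1m.png",cv2.resize(st*255,None,fx=.25,fy=.25))
Z=np.zeros_like(st);
r=fit("wrist",st,stick(180),Z,(472,-22.5,-.18));print(np.round(r,3),np.degrees(r[2]))
E
```

```text
(319, 150) [ 19  24 218] [  1 233 218]
(319, 260) [  1 106 243] [ 13 254 243]
(319, 295) [  0 103 241] [ 13 255 241]
(300, 60) [26 49 87] [ 11 179  87]
(350, 170) [ 45  93 162] [ 12 184 162]
(250, 100) [ 45  89 162] [ 11 184 162]
(360, 142) [111 187 238] [ 18 136 238]
(330, 250) [108 183 235] [ 18 138 235]
[ 4.75294e+02 -2.22170e+01 -1.76000e-01  9.21000e-01] -10.077290739234149
```

View pics/w1m.png

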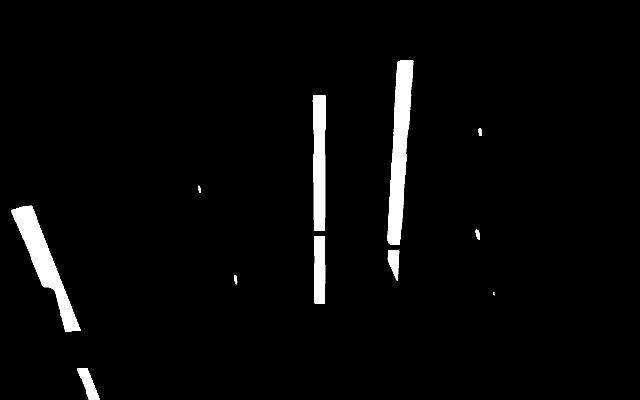

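```bash
python3 -m handwheel '[[0.15,1,0,-30,0],[0.15,1,0,-60,0],[0.15,1,0,-85,0],[0.15,1,0,-100,0],[0.15,1,0,-108,0]]';python3 -m handwheel '[[1,0,0,0,0],[1,0,0,0,0],[1,0,0,0,0],[1,0,0,0,0],[1,0,0,0,0]]'; python3 -m handwheel '[[1,0,0,0,0],[1,0,0,0,0],[1,0,0,0,0],[1,0,0,0,0]]'; python3 look.py w2
```

```text
time_s: 3.28
position: [473.2, -20.9, 42.2]
eef_rot: [0.0, 0.088, 0.996, 0.001]
wrist_force: [-1.1, -0.2, -0.6]
gripper_width: 0.424
time_s: 3.7
position: [473.7, -20.7, 43.1]
eef_rot: [0.001, 0.088, 0.996, 0.001]
wrist_force: [0.8, 0.5, -0.1]
gripper_width: 0.104
time_s: 4.03
position: [473.8, -20.7, 43.2]
eef_rot: [0.001, 0.088, 0.996, 0.001]
wrist_force: [0.3, 0.3, 0.1]
gripper_width: 0.103
4.0333 [473.8 -20.7  43.2] 0.103 [0.0012 0.0876 0.9962 0.0012]
```

View pics/w2.png

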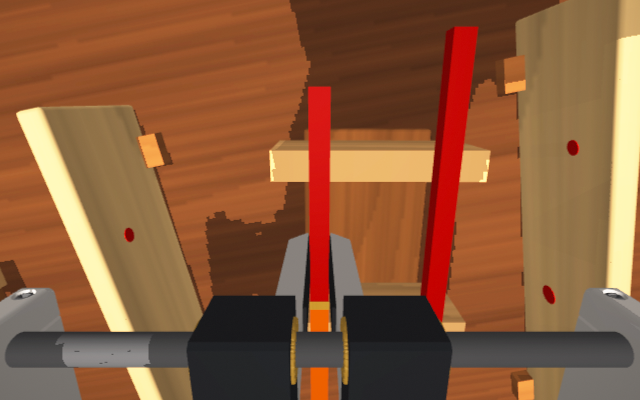

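The grasp is good: the opening is 9.7 mm and the stick runs between the pads at column 319. I'll lift it and cross to the short rack.

```bash
python3 -m handwheel '[[1,0,0,20,0],[1,0,0,45,0],[1,0,0,75,0],[1,0,0,105,0],[1,0,0,117,0]]';python3 -m handwheel '[[1,-1,25,0,1],[1,-2,60,0,2],[1,-3,100,0,3],[1,-5,140,0,3.3],[1,-6,180,0,3.3]]'; python3 -m handwheel '[[1,-1,40,0,0],[1,-2,80,0,0],[1,-3,120,0,0],[1,-4,155,0,0],[1,-4,172,0,0]]'; python3 -m handwheel '[[1,0,0,0,0],[1,0,0,0,0]]'; python3 look.py w3
```

```text
time_s: 4.5
position: [474.8, -20.9, 163.4]
eef_rot: [0.003, 0.088, 0.996, 0.002]
wrist_force: [1.0, 0.1, 0.7]
gripper_width: 0.1
time_s: 4.92
position: [468.3, 160.8, 163.6]
eef_rot: [0.003, 0.059, 0.998, 0.002]
wrist_force: [1.5, -0.3, -0.2]
gripper_width: 0.103
time_s: 5.33
position: [462.9, 337.4, 163.3]
eef_rot: [0.003, 0.057, 0.998, 0.002]
wrist_force: [-0.4, -1.2, 0.2]
gripper_width: 0.107
time_s: 5.5
position: [462.4, 337.8, 162.7]
eef_rot: [0.002, 0.056, 0.998, 0.002]
wrist_force: [0.3, -1.3, -0.0]
gripper_width: 0.104
5.5 [462.4 337.8 162.7] 0.104 [0.0022 0.0562 0.9984 0.0019]
```

View pics/w3.png

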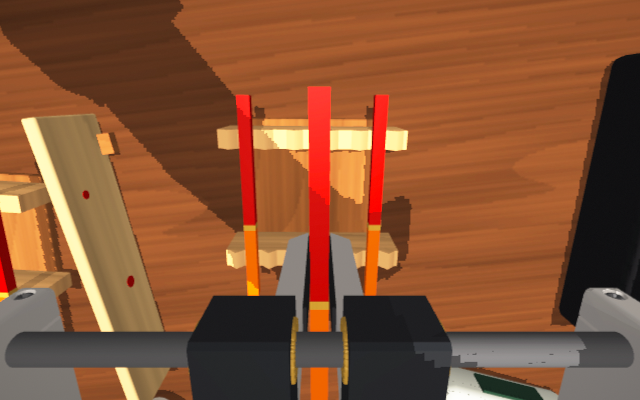

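The wrist view shows the rack with neighbours at (244,95)-(252,295) and (381,95)-(372,295) and the held stick in the middle. I'll fit the slot from the neighbours and the bars.

```bash
cat > rackfit.py <<'E'
import sys
from wf import *
def run(tag,m,sx,L,p):
    im,k,o,st,(hh,s,v)=load(tag)
    ig=np.zeros_like(st);ig[292*UP:]=1
    ig[225*UP:,272*UP:365*UP]=1
    out=[]
    for q in m:
        r=fit("wrist",st,stick(L),ig,q,margin=30);out.append(r);print("mate",np.round(r,3),np.degrees(r[2]).round(2))
    print("mid",np.round(np.mean(out,0),3), "dist",np.hypot(*(np.array(out[0])-out[1])[:2]))
    wd=((hh>15)&(hh<26)&(s<165)&(v>120)).astype(np.uint8)
    ig2=ig|cv2.dilate(st,np.ones((13,13),np.uint8))
    cv2.imwrite(f"pics/{tag}wd.png",cv2.resize(wd*255&(1-ig2)*255,None,fx=.25,fy=.25))
    b=[(a*sx,0,10,57,16,160) for a in(-1,1)]
    r=fit("wrist",wd,b,ig2,p,margin=40);print("rack",np.round(r,3))
E
python3 - <<'E'
from rackfit import run
run("w3",[(456,279,-.12),(469,389,-.12)],55,180,(464,335,-.12))
E
```

```text
mate [ 4.58974e+02  2.75226e+02 -1.26000e-01  8.78000e-01] -7.22
mate [ 4.71681e+02  3.85188e+02 -1.21000e-01  9.02000e-01] -6.93
mid [ 4.65328e+02  3.30207e+02 -1.23000e-01  8.90000e-01] dist 110.69336527627975
rack [ 4.66664e+02  3.30227e+02 -1.26000e-01  5.46000e-01]
```

View pics/w3wd.png

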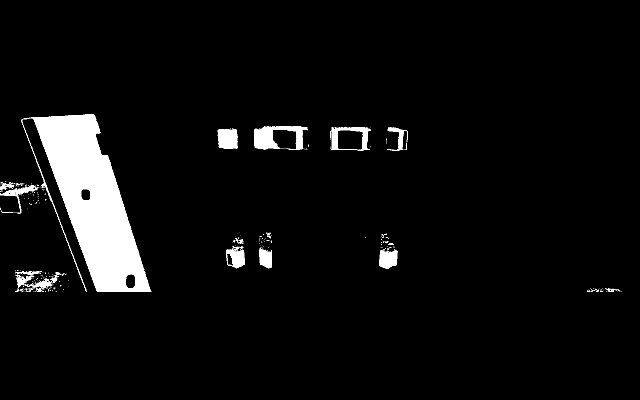

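```bash
python3 - <<'E'
from wf import *
im,k,o,st,_=load("w3")
ig=np.zeros_like(st);ig[292*UP:]=1
print(np.round(proj("wrist",[[462.4,337.8,162.7],[462.4,337.8,179.7]],k),1))
for z in (177.5,179.5):
    r=fit("wrist",st,stick(180,z),ig,(462,337.8,-.12),margin=30);print(z,np.round(r,3))
# overlay of slot hypotheses
c=im.copy()
for y,col in((330.2,(0,255,0)),(333.5,(255,0,0))):
    for b in box(465,y,-.123,0,0,60,60,180,0.1)[[0,4]],:
        p=proj("wrist",b,k).round().astype(int);cv2.line(c,tuple(p[0]),tuple(p[1]),col,1)
cv2.imwrite("pics/w3o.png",cv2.resize(c[80:300,200:440],None,fx=3,fy=2.7))
E
```

```text
[[321.  247.9]
 [321.3 261.5]]
177.5 [ 4.83150e+02  3.34171e+02 -1.13000e-01  9.57000e-01]
179.5 [ 4.82910e+02  3.34146e+02 -1.16000e-01  9.51000e-01]
```

View pics/w3o.png

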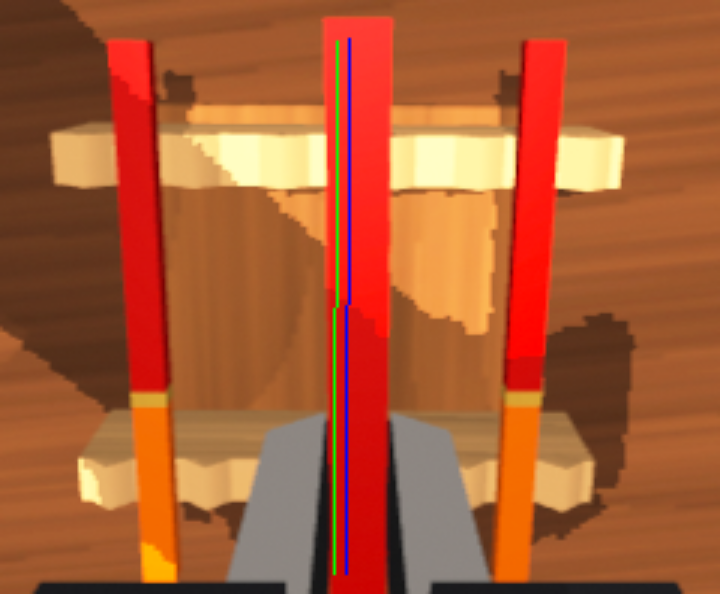

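```bash
python3 - <<'E'
from wf import *
for tag,(X,Y,Z),yaw in(("w2",(473.5,-20.7,60),-.177),("w3",(462.4,337.8,179.5),-.113)):
    im,k,o,st,_=load(tag)
    u=np.array([np.cos(yaw),np.sin(yaw),0])
    for off in(-100,-90,-80,-70,0,11.6,21.6,31.6): print(tag,off,np.round(proj("wrist",[np.array([X,Y,Z+5])+u*off],k),1))
    col=im[80:340,319]; hsv=cv2.cvtColor(im,cv2.COLOR_BGR2HSV)[:,319]
    print([ (r,hsv[r].tolist()) for r in list(range(83,92))+list(range(298,314,2))])
E
```

```text
w2 -100 [[319.1  59. ]]
w2 -90 [[319.   83.4]]
w2 -80 [[319.  106.8]]
w2 -70 [[319.  129.3]]
w2 0 [[318.8 266.8]]
w2 11.6 [[318.7 286.6]]
w2 21.6 [[318.7 303.1]]
w2 31.6 [[318.7 319.1]]
[(83, [10, 175, 89]), (84, [11, 176, 87]), (85, [9, 186, 92]), (86, [4, 211, 146]), (87, [0, 229, 218]), (88, [0, 230, 218]), (89, [0, 230, 218]), (90, [0, 229, 217]), (91, [0, 230, 217]), (298, [0, 252, 199]), (300, [1, 248, 196]), (302, [20, 197, 207]), (304, [20, 197, 207]), (306, [20, 196, 207]), (308, [20, 196, 207]), (310, [13, 255, 240]), (312, [12, 255, 240])]
w3 -100 [[321.5  58. ]]
w3 -90 [[321.5  82.4]]
w3 -80 [[321.5 105.8]]
w3 -70 [[321.5 128.4]]
w3 0 [[321.4 265.7]]
w3 11.6 [[321.4 285.5]]
w3 21.6 [[321.4 302. ]]
w3 31.6 [[321.3 318. ]]
[(83, [11, 183, 142]), (84, [11, 180, 147]), (85, [11, 182, 151]), (86, [6, 204, 226]), (87, [1, 202, 255]), (88, [1, 202, 255]), (89, [1, 203, 255]), (90, [1, 202, 255]), (91, [1, 204, 255]), (298, [1, 254, 205]), (300, [1, 250, 203]), (302, [20, 197, 214]), (304, [20, 195, 213]), (306, [20, 195, 213]), (308, [20, 195, 213]), (310, [13, 255, 243]), (312, [13, 255, 243])]
```

```bash
python3 look.py w4; python3 - <<'E'
from rackfit import run
from wf import *
im,k,o,st,_=load("w4");P=o["position"]
print(proj("wrist",[P,P+[0,0,17]],k))
run("w4",[(456,279,-.12),(469,389,-.12)],55,180,(464,335,-.12))
E
```

```text
5.55 [462.9 336.4 162.9] 0.104 [0.0024 0.0572 0.9984 0.0018]
[[319.73270968 248.43107374]
 [319.9186986  261.99691142]]
mate [ 4.59176e+02  2.76016e+02 -1.24000e-01  8.87000e-01] -7.12
mate [ 4.71491e+02  3.86307e+02 -1.17000e-01  9.00000e-01] -6.69
mid [ 4.65334e+02  3.31161e+02 -1.20000e-01  8.93000e-01] dist 110.97690602918318
rack [ 4.66583e+02  3.31007e+02 -1.23000e-01  5.42000e-01]
```

```bash
python3 -m handwheel '[[1,2.5,-5,-10,-0.3],[1,2.5,-5,-40,-0.3],[1,2.5,-5,-63,-0.3],[1,2.5,-5,-73,-0.3],[1,2.5,-5,-73,-0.3]]'; python3 -m handwheel '[[1,0,0,0,0],[1,0,0,0,0],[1,0,0,0,0]]'; python3 look.py w5; python3 - <<'E'
from rackfit import run
from wf import *
im,k,o,st,_=load("w5");P=o["position"]
print(proj("wrist",[P,P+[0,0,17]],k))
run("w5",[(456,279,-.12),(469,389,-.12)],55,180,(464,332,-.12))
E
```

```text
time_s: 6.02
position: [465.1, 328.5, 87.9]
eef_rot: [0.001, 0.061, 0.998, 0.0]
wrist_force: [-0.4, 0.6, -0.7]
gripper_width: 0.101
time_s: 6.27
position: [465.8, 328.6, 89.1]
eef_rot: [0.002, 0.062, 0.998, 0.001]
wrist_force: [0.5, -0.0, -0.4]
gripper_width: 0.106
6.2667 [465.8 328.6  89.1] 0.106 [1.800e-03 6.160e-02 9.981e-01 9.000e-04]
[[318.46636344 249.4261266 ]
 [318.4782149  263.05681878]]
mate [ 4.58541e+02  2.77042e+02 -1.22000e-01  9.20000e-01] -7.02
mate [ 4.70793e+02  3.86985e+02 -1.18000e-01  9.14000e-01] -6.78
mid [ 4.64667e+02  3.32013e+02 -1.20000e-01  9.17000e-01] dist 110.62324644752977
rack [ 4.66156e+02  3.32366e+02 -1.24000e-01  4.17000e-01]
```

View pics/w5.png

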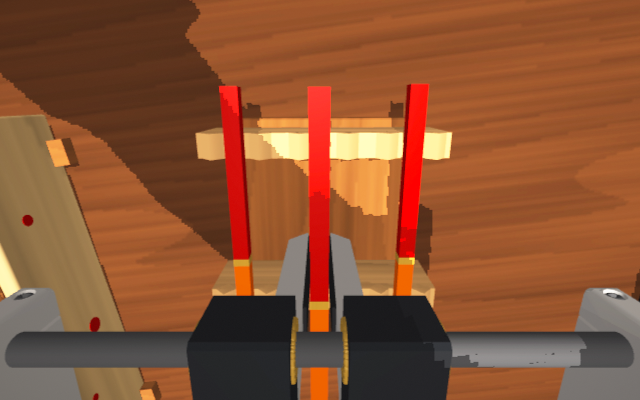

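```bash
python3 -m handwheel '[[1,-0.5,3.2,-8,0],[1,-0.5,3.2,-16,0],[1,-0.5,3.2,-20,0],[1,-0.5,3.2,-20,0],[1,-0.5,3.2,-20,0]]'; python3 look.py w6; python3 - <<'E'
from rackfit import run
from wf import *
im,k,o,st,_=load("w6");P=o["position"]
print(proj("wrist",[P,P+[0,0,17]],k))
run("w6",[(456,279,-.12),(469,389,-.12)],55,180,(464,332,-.12))
c=cv2.resize(im[60:310,160:480],None,fx=2.5,fy=2.4,interpolation=cv2.INTER_CUBIC);cv2.imwrite("pics/w6z.png",c)
E
```

```text
time_s: 6.73
position: [465.0, 331.7, 68.6]
eef_rot: [0.002, 0.062, 0.998, 0.001]
wrist_force: [0.4, 0.5, -0.2]
gripper_width: 0.103
6.7333 [465.  331.7  68.6] 0.103 [1.600e-03 6.150e-02 9.981e-01 6.000e-04]
[[318.49907002 248.65997371]
 [318.50414803 262.19468901]]
mate [ 4.5854e+02  2.7692e+02 -1.2300e-01  9.3300e-01] -7.03
mate [ 4.71018e+02  3.87036e+02 -1.18000e-01  9.27000e-01] -6.79
mid [ 4.64779e+02  3.31978e+02 -1.21000e-01  9.30000e-01] dist 110.82106193460491
rack [ 4.66505e+02  3.32227e+02 -1.23000e-01  4.59000e-01]
```

View pics/w6z.png

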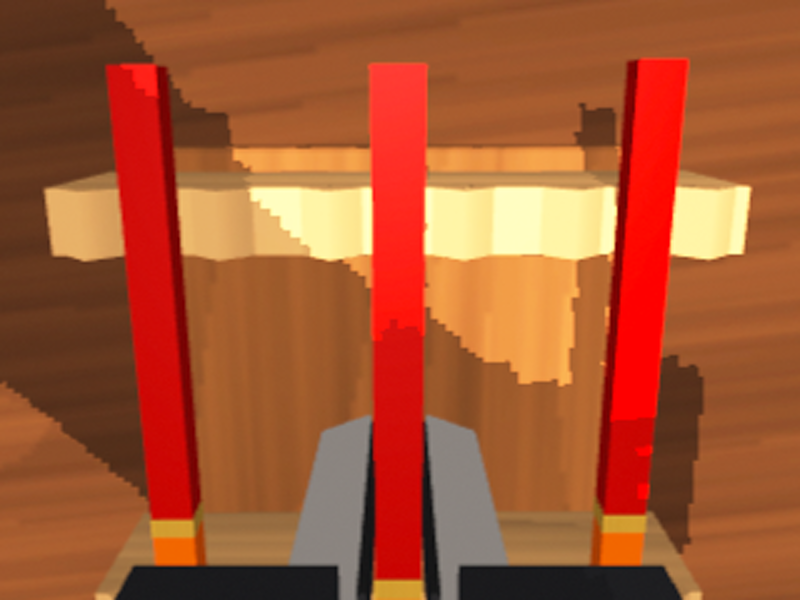

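Centred: the bar ends at 45 and 750 in the crop have their midpoint at 397.5, and the stick is at 399. I'll lower it, watching the force.

```bash
python3 -m handwheel '[[1,0,0.2,-8,0],[1,0,0.2,-15,0],[1,0,0.2,-20,0],[1,0,0.2,-23,0],[1,0,0.2,-24.5,0]]'; python3 -m handwheel '[[1,0,0,0,0],[1,0,0,0,0]]'; python3 look.py w7
```

```text
time_s: 7.2
position: [464.9, 331.8, 43.6]
eef_rot: [0.001, 0.062, 0.998, 0.0]
wrist_force: [0.8, 0.4, 0.8]
gripper_width: 0.102
time_s: 7.37
position: [464.9, 331.8, 43.5]
eef_rot: [0.001, 0.062, 0.998, 0.0]
wrist_force: [1.2, -0.4, 0.6]
gripper_width: 0.101
7.3667 [464.9 331.8  43.5] 0.101 [1.400e-03 6.160e-02 9.981e-01 4.000e-04]
```

View pics/w7.png

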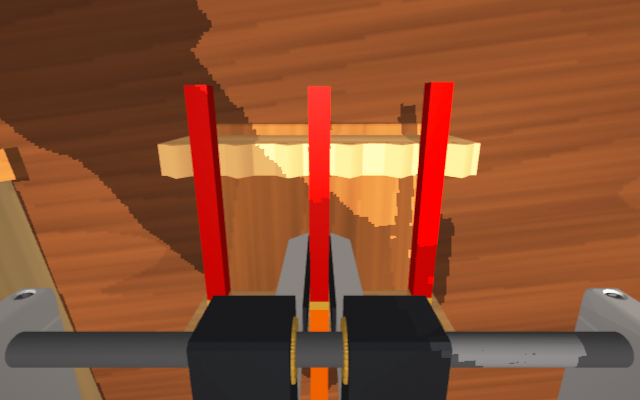

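```bash
python3 -m handwheel '[[1,0,0,-0.4,0],[0.7,0,0,-0.4,0],[0.6,0,0,-0.4,0],[0.4,0,0,-0.4,0],[0.3,0,0,-0.4,0]]'; python3 -m handwheel '[[0.25,0,0,0,0],[0.25,0,0,0,0],[0.25,0,0,30,0],[0.25,0,0,65,0],[0.25,0,0,105,0]]'; python3 look.py w8; python3 - <<'E'
from rackfit import run
from wf import *
run("w8",[(456,279,-.12),(469,389,-.12)],55,180,(464,332,-.12))
im,k,o,st,_=load("w8");ig=np.zeros_like(st);ig[292*UP:]=1
print(np.round(fit("wrist",st,stick(180),ig,(465,332,-.12)),3))
E
```

```text
time_s: 7.83
position: [465.0, 331.9, 43.4]
eef_rot: [0.002, 0.062, 0.998, 0.001]
wrist_force: [0.2, -1.1, -0.4]
gripper_width: 0.306
time_s: 8.25
position: [464.2, 331.1, 148.6]
eef_rot: [0.001, 0.062, 0.998, -0.0]
wrist_force: [0.7, 1.1, 0.4]
gripper_width: 0.377
8.25 [464.2 331.1 148.6] 0.377 [ 6.000e-04  6.170e-02  9.981e-01 -5.000e-04]
mate [ 4.62378e+02  2.77829e+02 -1.25000e-01  7.86000e-01] -7.17
mate [ 4.74923e+02  3.91362e+02 -1.17000e-01  8.01000e-01] -6.69
mid [ 4.68651e+02  3.34596e+02 -1.21000e-01  7.93000e-01] dist 114.22401549629349
rack [ 4.70623e+02  3.33061e+02 -1.22000e-01  4.09000e-01]
[ 4.97878e+02  3.31075e+02 -1.25000e-01  9.15000e-01]
```

View pics/w8.png

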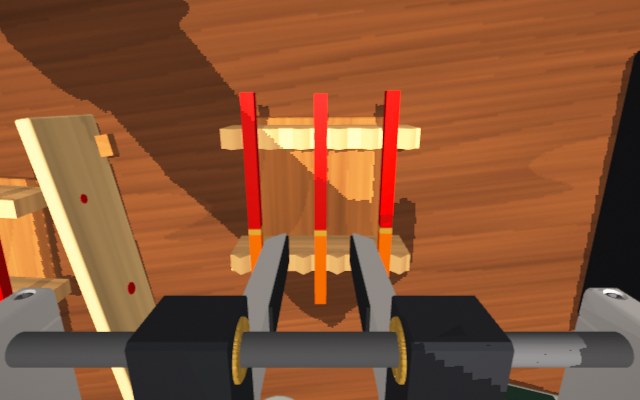

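The short stick lies in the middle slot at (320,94)-(320,303), parallel to and level with its neighbours. I'll check its seating in a crop and from the other cameras while heading back to the rest.

```bash
python3 -m handwheel '[[0.15,2,-35,20,-1],[0.15,4,-75,40,-2],[0.15,6,-115,50,-3],[0.15,8,-150,50,-3.3],[0.15,12,-185,50,-3.3]]'; python3 -m handwheel '[[0.15,2,-40,0,0],[0.15,6,-80,0,0],[0.15,11,-105,0,0],[0.15,11,-108,-20,0],[0.15,11,-108,-45,0]]';  python3 -m handwheel '[[0.15,0,0,0,0],[0.15,0,0,0,0],[0.15,0,0,0,0]]'; python3 look.py w9;python3 - <<'E'
from wf import *
from cell import manip as M
im=M.capture("scene");cv2.imwrite("pics/s1.png",cv2.resize(im[210:310,360:490],None,fx=5,fy=5,interpolation=cv2.INTER_CUBIC))
im=M.capture("top");cv2.imwrite("pics/t1.png",im)
st,wd=masks(im);Z=np.zeros_like(st)
for p,L in(((465,334,-.12),180),((489,41,-.175),240)): print("top",np.round(fit("top",st,stick(L),Z,p),3))
im,k,o,st,_=load("w9");ig=np.zeros_like(st);ig[292*UP:]=1
print("wrist long",np.round(fit("wrist",st,stick(240),ig,(489,39,-.175)),3))
E
```

```text
time_s: 8.72
position: [479.4, 146.0, 208.1]
eef_rot: [0.005, 0.091, 0.996, 0.004]
wrist_force: [1.1, -0.3, 0.3]
gripper_width: 0.428
time_s: 9.13
position: [491.7, 36.0, 164.1]
eef_rot: [0.007, 0.093, 0.996, 0.004]
wrist_force: [0.3, 0.0, -0.1]
gripper_width: 0.428
time_s: 9.38
position: [492.2, 36.1, 165.2]
eef_rot: [0.007, 0.093, 0.996, 0.004]
wrist_force: [0.7, -0.2, 0.0]
gripper_width: 0.426
9.3833 [492.2  36.1 165.2] 0.426 [0.0073 0.0927 0.9957 0.0043]
top [ 4.63766e+02  3.34314e+02 -1.20000e-01  7.91000e-01]
top [ 4.89e+02  4.10e+01 -1.75e-01  0.00e+00]
wrist long [ 4.91714e+02  3.95810e+01 -1.76000e-01  9.32000e-01]
```

View pics/s1.png

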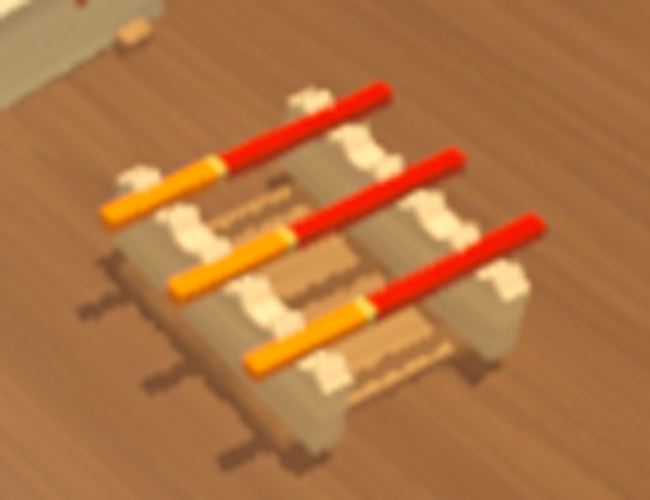

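View pics/w9.png

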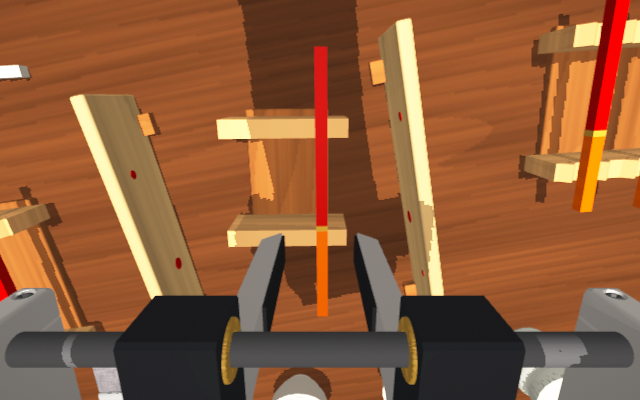

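The short stick is seated between the ridges at the same height as its neighbours. Now the long stick, (321,47)-(322,315) in the wrist view, the only one left on the rest.

```bash
python3 -m handwheel '[[0.15,-1.5,2.5,-30,0.5],[0.15,-1.5,2.5,-65,0.5],[0.15,-1.5,2.5,-95,0.5],[0.15,-1.5,2.5,-113,0.5],[0.15,-1.5,2.5,-123,0.5]]'; python3 -m handwheel '[[0.3,0,0,0,0],[0.5,0,0,0,0],[1,0,0,0,0],[1,0,0,0,0],[1,0,0,0,0]]'; python3 -m handwheel '[[1,0,0,0,0],[1,0,0,0,0],[1,0,0,0,0],[1,0,0,0,0]]'; python3 look.py w10
```

```text
time_s: 9.95
position: [490.1, 39.1, 40.7]
eef_rot: [0.007, 0.088, 0.996, 0.004]
wrist_force: [-0.6, -0.3, -0.1]
gripper_width: 0.426
time_s: 10.37
position: [490.7, 39.3, 41.7]
eef_rot: [0.008, 0.088, 0.996, 0.005]
wrist_force: [0.8, 0.2, 0.5]
gripper_width: 0.107
time_s: 10.7
position: [490.7, 39.4, 41.9]
eef_rot: [0.008, 0.088, 0.996, 0.005]
wrist_force: [0.3, 0.3, -0.3]
gripper_width: 0.101
10.7 [490.7  39.4  41.9] 0.101 [0.0076 0.0878 0.9961 0.0047]
```

View pics/w10.png

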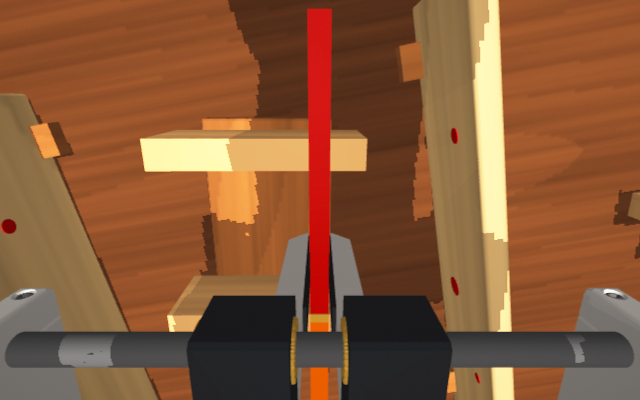

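Gripped at 9.5 mm, with the stick at column 319 between the pads. Lift and carry over the right board.

```bash
python3 -m handwheel '[[1,0,0,20,0],[1,0,0,45,0],[1,0,0,75,0],[1,0,0,105,0],[1,0,0,125,0]]';python3 -m handwheel '[[1,3,-25,0,1],[1,8,-60,0,2],[1,13,-95,0,3],[1,18,-130,0,4],[1,24,-168,0,5]]'; python3 -m handwheel '[[1,5,-38,0,1],[1,11,-76,0,2],[1,17,-114,0,2.5],[1,22,-152,0,2.5],[1,27,-182,0,2.5]]'; python3 -m handwheel '[[1,0,-10,0,0],[1,0,-18,0,0],[1,0,-18,0,0],[1,0,-18,0,0]]'; python3 -m handwheel '[[1,0,0,0,0],[1,0,0,0,0]]'; python3 look.py w11;python3 - <<'E'
from rackfit import run
from wf import *
im,k,o,st,_=load("w11");P=o["position"]
print(proj("wrist",[P,P+[0,0,18]],k))
run("w11",[(549,-274,-.045),(540,-385,-.045)],75,240,(543,-330,-.045))
E
```

```text
time_s: 11.17
position: [491.1, 39.2, 169.2]
eef_rot: [0.008, 0.088, 0.996, 0.005]
wrist_force: [-0.3, -0.1, 0.4]
gripper_width: 0.099
time_s: 11.58
position: [515.1, -130.0, 169.4]
eef_rot: [0.008, 0.043, 0.999, 0.005]
wrist_force: [1.2, 0.6, -0.4]
gripper_width: 0.101
time_s: 12.0
position: [541.5, -315.1, 169.2]
eef_rot: [0.008, 0.022, 1.0, 0.005]
wrist_force: [0.0, 0.8, 0.3]
gripper_width: 0.1
time_s: 12.33
position: [541.6, -331.8, 169.0]
eef_rot: [0.008, 0.022, 1.0, 0.006]
wrist_force: [-0.5, 0.1, -0.7]
gripper_width: 0.107
time_s: 12.5
position: [542.1, -330.0, 169.1]
eef_rot: [0.008, 0.021, 1.0, 0.006]
wrist_force: [0.1, 0.3, -0.1]
gripper_width: 0.1
12.5 [ 542.1 -330.   169.1] 0.1 [0.008  0.0209 0.9997 0.0062]
[[319.18411311 249.14368621]
 [319.61585987 263.99321376]]
mate [ 5.50666e+02 -2.73894e+02 -4.10000e-02  9.09000e-01] -2.35
mate [ 5.67116e+02 -3.85550e+02 -4.60000e-02  8.59000e-01] -2.61
mid [ 5.58891e+02 -3.29722e+02 -4.30000e-02  8.84000e-01] dist 112.86061734086627
rack [ 5.3994e+02 -3.2899e+02 -4.3000e-02  3.4700e-01]
```

View pics/w11.png

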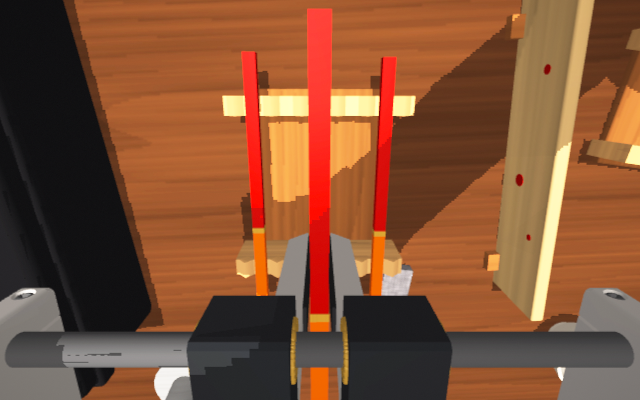

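Laterally aligned: the bar ends at 223 and 415 have their midpoint at 319, where the held stick is. The bars give a slot centre at x of about 540. I'll lower in two steps to 17 mm above the seated height (TCP z of about 59).

```bash
python3 -m handwheel '[[1,-1.5,0.5,-20,0],[1,-1.5,0.5,-45,0],[1,-1.5,0.5,-65,0],[1,-1.5,0.5,-75,0],[1,-1.5,0.5,-80,0]]'; python3 -m handwheel '[[1,0,0,0,0],[1,0,0,0,0],[1,0,0,0,0]]'; python3 look.py w12;python3 - <<'E'
from rackfit import run
from wf import *
im,k,o,st,_=load("w12");P=o["position"]
run("w12",[(547,-274,-.045),(543,-385,-.045)],75,240,(541,-330,-.045))
E
```

```text
time_s: 12.97
position: [540.3, -328.9, 88.0]
eef_rot: [0.007, 0.021, 1.0, 0.006]
wrist_force: [-0.3, -0.3, 0.3]
gripper_width: 0.102
time_s: 13.22
position: [540.8, -329.1, 89.1]
eef_rot: [0.008, 0.021, 1.0, 0.006]
wrist_force: [0.4, -1.5, -0.0]
gripper_width: 0.101
13.2167 [ 540.8 -329.1   89.1] 0.101 [0.0079 0.0206 0.9997 0.0062]
mate [ 5.50128e+02 -2.73521e+02 -4.10000e-02  9.40000e-01] -2.37
mate [ 5.42021e+02 -3.83896e+02 -4.40000e-02  9.33000e-01] -2.53
mid [ 5.46074e+02 -3.28709e+02 -4.30000e-02  9.36000e-01] dist 110.6724004277906
rack [ 5.40092e+02 -3.25027e+02 -4.10000e-02  3.43000e-01]
```

View pics/w12.png

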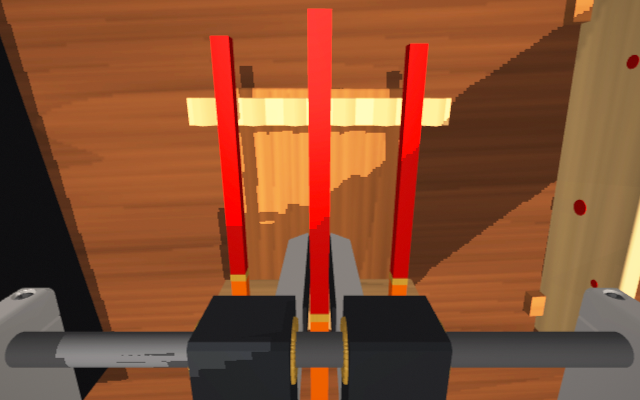

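```bash
python3 -m handwheel '[[1,0.7,0,-8,0],[1,0.7,0,-16,0],[1,0.7,0,-23,0],[1,0.7,0,-28,0],[1,0.7,0,-30.5,0]]'; python3 -m handwheel '[[1,0,0,0,0],[1,0,0,0,0],[1,0,0,0,0]]'; python3 look.py w13;python3 - <<'E'
from rackfit import run
from wf import *
from cell import manip as M
im,k,o,st,_=load("w13")
run("w13",[(547,-274,-.045),(543,-385,-.045)],75,240,(541,-329,-.045))
im=M.capture("scene");cv2.imwrite("pics/s2f.png",im);cv2.imwrite("pics/s2.png",cv2.resize(im[100:200,190:320],None,fx=6,fy=6,interpolation=cv2.INTER_CUBIC))
im=M.capture("top");cv2.imwrite("pics/t2.png",im)
E
```

```text
time_s: 13.68
position: [541.0, -328.9, 57.3]
eef_rot: [0.007, 0.021, 1.0, 0.006]
wrist_force: [1.2, 0.9, -1.1]
gripper_width: 0.103
time_s: 13.93
position: [541.1, -329.0, 57.5]
eef_rot: [0.007, 0.021, 1.0, 0.006]
wrist_force: [-0.3, -0.1, -0.2]
gripper_width: 0.1
13.9333 [ 541.1 -329.    57.5] 0.1 [0.0074 0.0207 0.9997 0.0064]
mate [ 5.50246e+02 -2.73503e+02 -4.20000e-02  9.78000e-01] -2.39
mate [ 5.41941e+02 -3.83877e+02 -4.40000e-02  9.76000e-01] -2.49
mid [ 5.46093e+02 -3.28690e+02 -4.30000e-02  9.77000e-01] dist 110.68546128257577
rack [ 5.39938e+02 -3.28258e+02 -4.30000e-02  6.19000e-01]
```

View pics/w13.png

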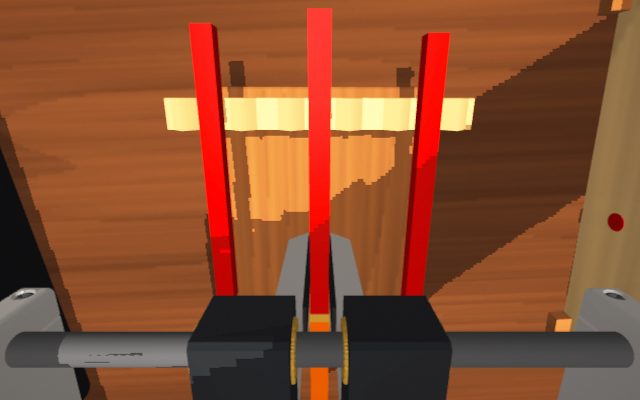

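View pics/s2.png

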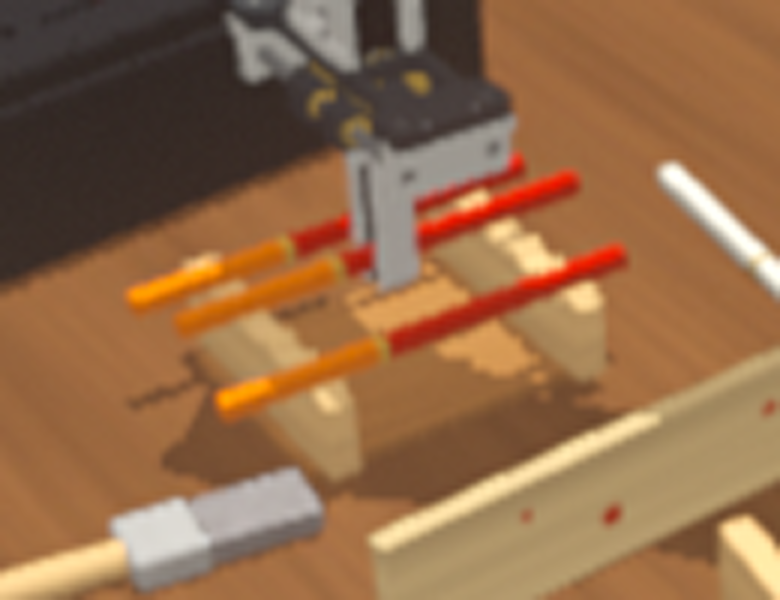

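View pics/t2.png

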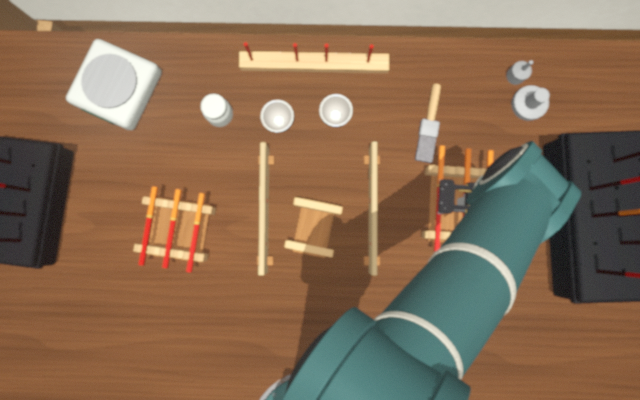

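The long stick hovers over the middle slot, centred: bar ends at 165 and 474 have their midpoint at 319.5, and the stick is at 319. It is 15.6 mm up, so I'll raise it 2 mm to the middle of the band and let it settle.

```bash
python3 -m handwheel '[[1,0,0.2,1,0],[1,0,0.2,2,0],[1,0,0.2,2,0],[1,0,0.2,2,0]]'; python3 -m handwheel '[[1,0,0,0,0],[1,0,0,0,0],[1,0,0,0,0],[1,0,0,0,0]]'; python3 - <<'E'
from fit import *
im=manip.capture("top");st,_=masks(im);Z=np.zeros_like(st)
print("top short",np.round(fit("top",st,stick(180),Z,(464,334,-.12)),3))
for n in(0,1):print(np.round(fit("top",st,stick(180),Z,[(456,279,-.119),(469,389,-.114)][n]),3))
o=manip.get_obs();print(o["time_s"],o["position"].round(1),o["gripper_width"],np.abs(o["joint_vel"]).max(),o["wrist_force"].round(1))
E
```

```text
time_s: 14.42
position: [541.3, -328.8, 59.8]
eef_rot: [0.008, 0.021, 1.0, 0.006]
wrist_force: [-0.2, 0.6, -0.1]
gripper_width: 0.106
time_s: 14.75
position: [541.3, -328.8, 59.8]
eef_rot: [0.008, 0.021, 1.0, 0.006]
wrist_force: [0.1, 0.9, 0.8]
gripper_width: 0.103
top short [ 4.63781e+02  3.34119e+02 -1.20000e-01  7.98000e-01]
[ 4.55809e+02  2.79010e+02 -1.19000e-01  8.19000e-01]
[ 4.68804e+02  3.89625e+02 -1.10000e-01  8.03000e-01]
14.8 [ 541.3 -328.8   59.8] 0.10212823803534611 0.0016443943871713535 [ 0.  -0.2  0.3]
```

The stick is still, gripped and about 18 mm above its seated height. The neighbours have not moved, so I'm handing in.

```bash
python3 -c "
from cell import manip
print(manip.sign_off())"
```

```text
the job is handed in; nothing more can be done
None
```

I laid the short chopstick in the middle slot of the short rack and let go of it. I then carried the long one over the right splash board and handed in while holding it, still, about 18 mm above its seated height in the long rack's middle slot. The hand-in gave no verdict.

**Short stick:** It lies level between the ridges. The top camera puts it about 1.5 mm along and under 1 mm across from the midpoint of its neighbours, parallel to them to within about 0.01 rad. Those neighbours had not moved.

**Long stick:** The wrist camera shows it within about 0.5 mm across the slot and lined up within about 0.2°. The grip was firm at 9.6 mm, the wrist force was about zero, and the arm was still. The long rack's neighbours fitted in the same place before and after lowering.

**Disagreements:**
- **Cameras:** The top and scene cameras differed by 3–6 mm across the short slot, so I set both sticks across the slots with the wrist camera.
- **Long slot centre, lengthwise:** The bars put the slot's centre at x ≈ 540 mm. The midpoint of the neighbouring sticks gave 544–546 mm. I held at 541 mm; the allowance is 20 mm either way.
- **Fits that failed:** Some single fits where the gripper hid part of the stick were clearly wrong along its length, and I did not use them.

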